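Press a round marble rod home in the cutting cradle

TASK

Take the long round marble rod out of the tray of stone blanks and lay it gently, without dropping it, in the V of the metal cutting cradle, lengthwise along the V and centred over both yokes. Then press it down into the V with a steady push of about 10 N straight down (never a hard shove), so that it bears firmly on both sides of the V, and finish while still holding it pressed like that: do not let go. Leave the other stones and things where they are.

Things in the scene. Friction and masses are not known exactly. Their poses are not given: they have to be found in the camera images.
- rod: the target: solid round rod of pale marble, 36 mm diameter, 140 mm long, about 0.38 kg, lying in the tray; the only long round piece. Its x axis runs along the rod. Its origin is on the rod's surface at mid-length and goes round as the rod rolls: use rod_center for the position
- rod_center (a point): centre of the rod, on its axis at mid-length, 18 mm above what it lies on; x runs along the rod
- cradle: cutting cradle bolted to the bench: steel base plate 170 x 100 mm, 10 mm thick, carrying in a row two V-shaped yokes faced with aluminium, open upward at 90 degrees. Origin at the centre of the plate's underside; x runs along the V, z up. Yokes 24 mm thick along x, centred at x = +-50 mm; between them a 76 mm gap for fingers, open down to the plate
- flank_a: the sloping side of the V on the cradle's +y side (on both yokes); its frame is the cradle's. The V's bottom is 20 mm above the bench, the yokes' top 48 mm; the V's mouth is 57 mm wide, the yokes 68 mm over all in y. Rigid
- flank_b: the sloping side of the V on the cradle's -y side (on both yokes); its frame is the cradle's. Rigid, like flank_a: a sideways push of the hand across the V takes load off one flank and adds it to the other
- seat (a point): point on the cradle, midway between the yokes, 45.5 mm above the bench, where the rod's centre lies when it is home in the V; x runs along the V (the rod may lie either way round)
- tray: black plastic tray fixed to the bench, 270 x 220 mm, walls 35 mm high and 4 mm thick, floor 4 mm thick; origin at the centre of its underside. It holds three blanks in a row 78 mm apart along its x, in any order, the long ones lying along its y, and two chips between them by the walls at y = +-92 mm
- bar: bystander in the tray: square marble bar 140 x 36 x 36 mm, origin at the centre of its underside, x along it
- plug: bystander in the tray: short round marble plug standing on end, 36 mm diameter, 45 mm high, origin at the centre of its underside
- chip_a: bystander in the tray: stone chip 22 x 18 x 15 mm, origin under its centre
- chip_b: bystander in the tray: terracotta chip 24 x 20 x 14 mm, origin under its centre
- block: bystander: marble block 90 x 60 x 45 mm at the left of the bench, origin under its centre
- cup: bystander: white plastic cup, 76 mm across, 85 mm high, at the right of the bench, origin under its centre
Mind the look-alikes: they are no part of the job. Leave any turquoise look-alike of the rod alone. Leave any purple look-alike of the cradle alone.

How it is judged:
On the way, in this order (a step that is already met when the one before it is completed fails the run):
1. the round rod is picked up out of the tray (height (world z) of rod_center above 0.07 m and contact force between rod and the fingers above 1 N and contact force between rod and tray below 0.01 N), for 0.2 s.
2. the rod lies in the V, along it and centred (y of rod_center in the frame of seat between -0.004 and 0.004 m and z of rod_center in the frame of seat between -0.004 and 0.003 m and x of rod_center in the frame of seat between -0.015 and 0.015 m and angle between the x axis of rod and the x axis of cradle, either way round below 0.06 rad), for 0.2 s.
At the end, for the whole second after the job is handed in: Rod home in the V: centre within 4 mm sideways, +3/-4 mm in height and 15 mm lengthwise of the seat, axis within 0.06 rad of the V; at rest; fingers bear on it with over 3 N; each of the two sides of the V carries over 5 N from it (its weight alone gives about 3 N) (all of step 2 and contact force between rod and flank_a above 5 N and contact force between rod and flank_b above 5 N and contact force between rod and the fingers above 3 N and linear speed of rod below 0.01 m/s); the arm keeps its last pose, push and grip.
It fails at once if the rod is dropped into the cradle: let go while more than 12 mm above its seat (horizontal distance between rod_center and seat below 0.08 m and z of rod_center in the frame of seat above 0.012 m and contact force between rod and the fingers below 0.01 N).
It fails at once if the rod is shoved hard: more than 45 N on one side of the V (contact force between rod and flank_a above 45 N or contact force between rod and flank_b above 45 N).
It fails at once if another stone or a thing on the bench is moved by more than 50 mm (distance of any of bar, plug, chip_a, chip_b, block, cup from where it was at the start of the episode above 0.05 m).
It also fails if it takes over 64 s, if anything falls off the work surface, if the arm or the gripper's body presses on something with over 40 N, if the wrist force passes 120 N, or if a joint passes its speed limit or range.

ROBOT

A 7-joint arm with a two-finger parallel gripper is mounted at the origin on the work surface. World frame = base frame: x ahead of the robot, y to its left, z up, the work surface at z = 0. Lengths are in m, angles in rad, forces in N, time in s.
With the tool pointing down it reaches from about 0.425 to 0.875 m from the base axis. Payload 8.4 kg.
Tool frame: the origin (TCP) lies between the finger pads; the fingertips stand 25 mm ahead of it and the grasp point (between the pads) lies 6 mm ahead of it; z points along the fingers, y is the line along which they close (so a half turn about z gives the same grasp; the last joint's range is limited). The gripper opens to 87 mm and grips with 3 to 60 N. Pads are 19 mm wide; open, the fingers measure 117 mm over their backs; the gripper's body (75 mm by 190 mm) begins 51 mm behind the grasp point.
Start: joints at [-1.424, 0.333, 0.04, 1.465, -0.013, 1.343, -0.059], TCP at [0.158, 0.63, 0.248] pointing down, gripper open.
Joint ranges: [-2.58, 2.58], [-0.38, 2.09], [-1.3, 1.39], [0.25, 2.4], [-1.5, 4.64], [0.08, 2.09], [-2.65, 2.65]. Speed limits (rad/s): [2.22, 2.22, 2.79, 2.79, 3.14, 3.14, 3.14].

INTERFACE

Orientations are given as a unit quaternion [x, y, z, w].
In Python, from plant import * gives the robot as it stands.
- The arm moves only by the tool play_rows, never from a script. Its argument "moves" is a list that holds one entry, the list of rows, each a list of 6 numbers: the shift along the tool's x, y, z as a fraction of full scale, then the turn, a rotation vector about the tool's x, y, z as a fraction of full scale. In form: [[[x, y, z, ax, ay, az], ...]]. A call has 1 to 20 rows; each row shifts and turns the commanded pose from where the row before left it, along the tool's axes as they then stand; what a row does not reach is not made up. Full scale, the value 1, is 25 mm for a shift and 0.08 rad for a turn. A row lasts 1/12 s, in which the tool goes at most 41.7 mm and 7.16 degrees, less where a joint would pass 70% of its speed; a pose out of reach is approached as far as the arm can. A call with a number of a shift or a turn outside -1 to 1 is refused whole. A call with a gripper value outside its range is refused whole. "hand" is the opening, from 0 (shut) to 1 (fully open), set as the call begins (left out, the last holds). The fingers move at their own pace and stop on an object; "newtons" is the grip in N (left out, the last holds). Time passes only in rows, so rows that do not move let the fingers close. It gives the time, the measured TCP pose, the force, the opening and the grip force at its end, in the units of the state.
- get_obs(): the state, without advancing time (a new reading comes with each control period).
- camera(name): name is "scene" or "side" or "wrist"; returns a dict with "img" (420x560x3 uint8, red, green, blue), "intrinsics" (3x3 intrinsics, pixels), "distortion" ([k1, k2, p1, p2, k3] as OpenCV has them; the pictures are not rectified), "rvec" (rotation vector, rad) and "tvec" (3), from world to camera coordinates, as OpenCV has them. Camera axes: x right, y down, z forward; pixel columns grow to the right and rows downward; lengths in m; the calibration is good to about 2 mm. A picture is of the moment at which its call begins. There is no depth.
- hand_in(): hands the job in; it is judged then, once.
Trained networks look in the newest picture that a camera, given by its name, has taken for a name from the list of things; names that differ only in an ending like _2 or _b are one class to them, and where a whole thing is asked for, a point or a joint stands for the part that bears it (a point fixed in the world has none). Each returns a list of dicts, best first, with "confidence" (0 to 1); they miss things now and then, are a little off and sometimes report something else, mostly with a low value. They report only what shows in the picture. A call takes as long as a camera call. They do not tell look-alikes from the thing itself.
- boxes_of(camera, query): "at" ([row, column] in pixels, amid what is visible of it).
- trace(camera, query): "pixels" (420x560 bool, what is visible of it) and "at" ([row, column] in pixels, amid what is visible of it).
The state is a dict: "t": time; "joints": joint angles; "joint_vel": joint speeds; "effort": joint torques, N m; "position": TCP position; "tcp_rot": TCP orientation; "force": force on the tool from outside, world axes, zero at the start; "moment": the same for the moment, N m; "gripper_width": finger opening in m; "finger_force": force on a finger pad.
Only numpy, scipy, OpenCV 4.12 (cv2) and the standard library are available. Lean on these libraries where they do the work, as an engineer would, in place of code of your own. Each camera call takes 0.05 s, during which the arm holds its last target. There are 200 camera calls.

## Working session

There is one attempt and no reset: what is moved stays moved. The work goes in short steps, Python scripts to look and compute and a tool call to move; the robot and the scene stay as the last step left them, time stands still between calls to the robot, and variables do not carry over. Pictures are saved under pics/ and viewed, at most 10 in all, crops included, and the job is handed in when it is done.

Besides the shell and the picture viewer there is one more tool, called after "Call:" by a JSON object that holds its "api" and its "payload". play_rows: Moves the arm, as the interface text tells. Shift numbers are shares of 25 mm and turn numbers shares of 0.08 rad, none past 1 either way. Its arguments: {"type":"object","properties":{"moves":{"type":"array","items":{"type":"array","items":{"type":"array","items":{"type":"number"}}}},"hand":{"type":"number"},"newtons":{"type":"number"}},"required":["moves"]}

```bash
mkdir -p pics; python3 - <<'E'
from plant import *
import cv2, numpy as np
o=get_obs(); print({k:np.round(v,3) for k,v in o.items()})
ims=[]
for c in ("scene","side"):
    d=camera(c); ims.append(d["img"])
    cv2.imwrite(f"pics/{c}0.png",d["img"][:,:,::-1])
    for q in ("rod","cradle","tray","bar","plug"):
        print(c,q,[(np.round(r["at"]),round(r["confidence"],2),int(r["pixels"].sum())) for r in trace(c,q)])
E
```

```text
{'t': np.float64(0.0), 'joints': array([-1.424,  0.334,  0.04 ,  1.466, -0.013,  1.343, -0.058]), 'joint_vel': array([-0.   ,  0.001,  0.   , -0.001,  0.001,  0.001, -0.001]), 'effort': array([-0.0000e+00, -6.5636e+01,  1.3350e+00, -4.0380e+01, -6.0000e-02,
        4.5000e-02,  0.0000e+00]), 'position': array([0.158, 0.63 , 0.247]), 'tcp_rot': array([ 0.123,  0.992, -0.001, -0.   ]), 'force': array([-0.387,  0.432, -0.808]), 'moment': array([ 0.038, -0.048,  0.031]), 'finger_force': np.float64(0.0), 'gripper_width': np.float64(0.087)}
scene rod [(array([188., 228.]), 0.75, 380), (array([226., 225.]), 0.56, 469)]
scene cradle [(array([197., 350.]), 0.9, 1103), (array([233., 355.]), 0.76, 1376)]
scene tray [(array([250., 227.]), 0.77, 3720)]
scene bar [(array([259., 221.]), 0.75, 795)]
scene plug [(array([238., 221.]), 0.5, 179)]
side rod [(array([273., 225.]), 0.74, 530), (array([275., 288.]), 0.73, 476)]
side cradle [(array([182., 301.]), 0.75, 909), (array([181., 247.]), 0.65, 964)]
side tray [(array([280., 310.]), 0.89, 4601)]
side bar [(array([273., 342.]), 0.74, 554)]
side plug [(array([274., 317.]), 0.61, 175), (array([179., 296.]), 0.36, 121), (array([277., 290.]), 0.17, 541)]
```

View pics/scene0.png

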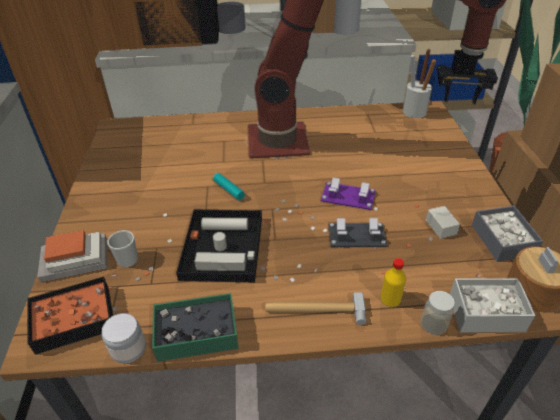

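View pics/side0.png

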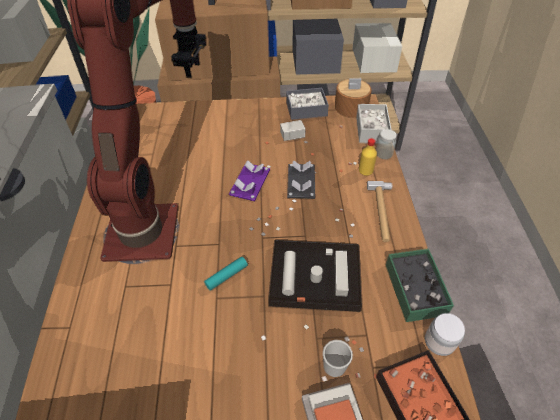

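The rod candidates are the white round piece in the tray (scene 224,225; side 275,288) and the turquoise one on the bench (scene 188,228; side 273,225). The pale marble one in the tray fits. The cradle candidates are the grey steel one (scene 233,355; side 181,301) and the purple one (scene 197,350; side 181,247). The grey one fits. I'll confirm both in one crop and fit their poses.

```bash
cat > h.py <<'E'
from plant import *
import cv2, numpy as np
from scipy.optimize import minimize
def proj(d,P):
    return cv2.projectPoints(np.asarray(P,float).reshape(-1,1,3),d["rvec"],d["tvec"],d["intrinsics"],np.asarray(d["distortion"]))[0].reshape(-1,2)
def ray(d,uv,z):
    n=cv2.undistortPoints(np.array([[uv]],float),d["intrinsics"],np.asarray(d["distortion"])).ravel()
    R=cv2.Rodrigues(np.asarray(d["rvec"]))[0]; c=-R.T@np.ravel(d["tvec"]); v=R.T@np.r_[n,1]
    return c+v*(z-c[2])/v[2]
def box(x0,x1,y0,y1,z0,z1): return np.array([[x,y,z] for x in(x0,x1) for y in(y0,y1) for z in(z0,z1)])
a=np.linspace(0,2*np.pi,24,endpoint=False)
ROD=[np.array([[x,.018*np.cos(t),.018*np.sin(t)] for x in(-.07,.07) for t in a])]
CR=[box(-.085,.085,-.05,.05,0,.01)]
for s in(-.05,.05):
    for k in(-1,1):
        CR.append(np.array([[s+e,k*y,z] for e in(-.012,.012) for y,z in((0,.01),(0,.02),(.034,.01),(.034,.048),(.0285,.048))]))
TRAY=[box(-.135,.135,-.11,.11,0,.035)]
def place(M,p,z):
    c,s=np.cos(p[2]),np.sin(p[2]); R=np.array([[c,-s,0],[s,c,0],[0,0,1]])
    return [m@R.T+[p[0],p[1],z] for m in M]
S=8
def sil(d,parts,sc=2):
    im=np.zeros((420*sc,560*sc),np.uint8)
    for m in parts:
        h=cv2.convexHull(proj(d,m).astype(np.float32)*sc+ (sc-1)/2).reshape(-1,2)
        cv2.fillPoly(im,[np.round(h*16).astype(np.int32)],255,shift=4)
    return cv2.resize(im,(560,420),interpolation=cv2.INTER_AREA)/255.
def fit(M,z,views,p0):
    f=lambda p:sum(np.abs(sil(d,place(M,p,z))-m).sum()/m.sum() for d,m in views)
    best=None
    for k in range(3):
        s=np.array([p0+np.array(v)*[1,1,1] for v in ((0,0,0),(.02,0,0),(0,.02,0),(0,0,.15))])
        r=minimize(f,p0,method="Nelder-Mead",options=dict(initial_simplex=s,xatol=1e-5,fatol=1e-5)); p0=r.x
    return r.x,r.fun/len(views)
def mask(c,q,at):
    r=min(trace(c,q),key=lambda r:np.hypot(*(np.array(r["at"])-at)))
    return r["pixels"].astype(float)
E
python3 - <<'E'
from h import *
D={c:camera(c) for c in("scene","side")}
T={"rod":(ROD,.022,{"scene":(225,225),"side":(274,288)}),"cradle":(CR,0,{"scene":(233,355),"side":(181,301)}),"tray":(TRAY,0,{"scene":(250,227),"side":(280,310)})}
for q,(M,z,at) in T.items():
    vs=[(D[c],mask(c,q,at[c])) for c in D]
    g=np.mean([ray(d,np.argwhere(m).mean(0)[::-1],.02) for d,m in vs],0)
    for y0 in (0,1.57) if q!="tray" else (0,1.57):
        p,f=fit(M,z,vs,np.r_[g[:2],y0]); print(q,np.round(g,3),y0,np.round(p,4),round(f,3))
    for v in vs: print("  single",np.round(fit(M,z,[v],p),4) if 0 else [np.round(t,4) for t in fit(M,z,[v],p)])
a=cv2.resize(D["scene"]["img"][170:290,170:400],(800,417),interpolation=cv2.INTER_CUBIC)
cv2.imwrite("pics/crop.png",a[:,:,::-1])
E
```

```text
rod [ 0.489 -0.202  0.02 ] 0 [ 0.4898 -0.1992  1.4778] 0.145
rod [ 0.489 -0.202  0.02 ] 1.57 [ 0.4896 -0.2008  1.4769] 0.147
  single [array([ 0.4903, -0.2007,  1.4853]), np.float64(0.2034)]
  single [array([ 0.4888, -0.1989,  1.478 ]), np.float64(0.0678)]
cradle [0.566 0.196 0.02 ] 0 [0.5589 0.2052 1.4678] 0.116
cradle [0.566 0.196 0.02 ] 1.57 [0.5585 0.2073 1.4805] 0.122
  single [array([0.5572, 0.2022, 1.5224]), np.float64(0.1398)]
  single [array([0.5594, 0.2102, 1.4654]), np.float64(0.0401)]
tray [ 0.577 -0.215  0.02 ] 0 [ 0.569  -0.2087 -0.1198] 0.391
tray [ 0.577 -0.215  0.02 ] 1.57 [ 0.5723 -0.2075  1.6888] 0.752
  single [array([ 0.5719, -0.2106,  1.6884]), np.float64(0.8577)]
  single [array([ 0.572 , -0.1992,  1.736 ]), np.float64(0.6288)]
```

View pics/crop.png

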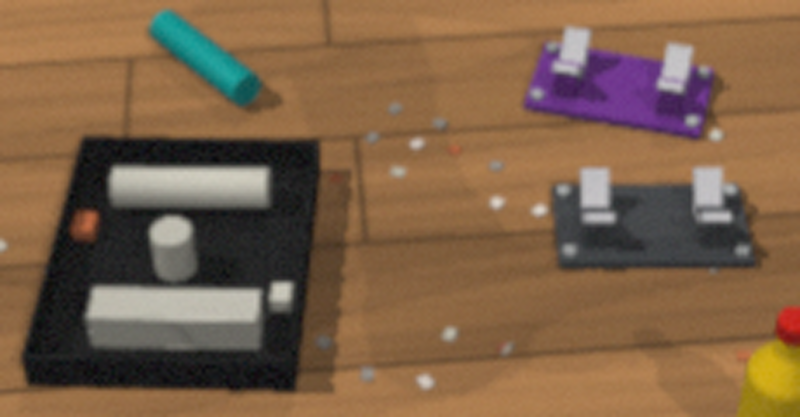

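Crop confirms it: the pale round rod is at the top of the tray (crop 187,190), the square bar at the bottom, the grey cradle at (225,655), with the turquoise rod and purple cradle as decoys. First I'll arc to above the cradle and look with the wrist camera.

Call:
{"api": "play_rows", "payload": {"moves": [[[-0.97,0.14,0,0,0,0.68],[-0.97,0.14,0,0,0,0.68],[-0.97,0.14,0,0,0,0.68],[-0.97,0.14,0,0,0,0.68],[-0.97,0.14,0,0,0,0.68],[-0.97,0.14,0,0,0,0.68],[-0.97,0.14,0,0,0,0.68],[-0.97,0.14,0,0,0,0.68],[-0.97,0.14,0,0,0,0.68],[-0.97,0.14,0,0,0,0.68],[-0.97,0.14,0,0,0,0.68],[-0.97,0.14,0,0,0,0.68],[-0.97,0.14,0,0,0,0.68]]], "hand": 0.69, "newtons": 40}}

```text
t: 2.08
position: [0.4436, 0.499, 0.2476]
tcp_rot: [0.461, 0.887, -0.0, -0.0]
force: [0.2, 1.1, 0.5]
gripper_width: 0.06
finger_force: 0.0
```

Call:
{"api": "play_rows", "payload": {"moves": [[[-0.97,0.14,0,0,0,0.69],[-0.97,0.14,0,0,0,0.69],[-0.97,0.14,0,0,0,0.69],[-0.97,0.14,0,0,0,0.69],[-0.97,0.14,0,0,0,0.69],[-0.97,0.14,0,0,0,0.69],[-0.97,0.14,0,0,0,0.69],[-0.97,0.14,0,0,0,0.69],[-0.97,0.14,0,0,0,0.69],[-0.97,0.14,0,0,0,0.69],[-0.97,0.14,0,0,0,0.69],[-0.97,0.14,0,0,0,0.69],[-0.97,0.14,0,0,0,0.69],[0,0,0,0,0,0],[0,0,0,0,0,0]]]}}

```text
t: 3.33
position: [0.5722, 0.2145, 0.2479]
tcp_rot: [0.743, 0.669, 0.0, 0.0]
force: [0.4, -0.1, 0.2]
gripper_width: 0.0598
finger_force: 0.0
```

```bash
cat > look.py <<'E'
from h import *
import sys
def go(q,M,z,p0,name):
    d=camera("wrist"); cv2.imwrite(f"pics/{name}.png",d["img"][:,:,::-1])
    at=proj(d,[[p0[0],p0[1],.03]])[0][::-1]
    print("pred at",at,[(np.round(r["at"]),round(r["confidence"],2),int(r["pixels"].sum())) for r in trace("wrist",q)])
    m=mask("wrist",q,at); v=[(d,m)]
    p,f=fit(M,z,v,np.array(p0)); print(q,np.round(p,4),round(f,3))
    o=get_obs(); R=cv2.Rodrigues(np.zeros(3))[0]
    print(round(o["t"],2),np.round(o["position"],4),np.round(o["tcp_rot"],4),np.round(o["force"],2),o["gripper_width"])
    im=d["img"].copy(); s=(sil(d,place(M,p,z))>.5).astype(np.uint8)
    cv2.drawContours(im,cv2.findContours(s,0,2)[0],-1,(255,0,0),1)
    cv2.drawContours(im,cv2.findContours(m.astype(np.uint8),0,2)[0],-1,(0,255,0),1)
    cv2.imwrite(f"pics/{name}.png",im[:,:,::-1])
E
python3 -c "
from look import *
go('cradle',CR,0,[.559,.206,1.47],'w1')"
```

```text
pred at [191.87135151 269.64740496] [(array([184., 274.]), 0.78, 10009), (array([189., 130.]), 0.6, 9365)]
cradle [0.5611 0.2049 1.4871] 0.022
3.48 [0.5715 0.2181 0.2475] [ 7.412e-01  6.713e-01  1.000e-04 -3.000e-04] [-0.03 -0.3  -0.35] 0.06042515734950611
```

View pics/w1.png

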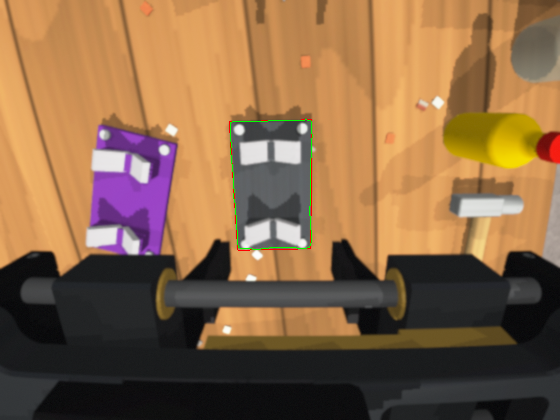

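The overlay matches the grey cradle closely (fitted outline centred at row 184, column 274), with the purple one on its left. Next I'll view the rod from the same relative position.

Call:
{"api": "play_rows", "payload": {"moves": [[[-0.96,-0.07,0,0,0,0],[-0.96,-0.07,0,0,0,0],[-0.96,-0.07,0,0,0,0],[-0.96,-0.07,0,0,0,0],[-0.96,-0.07,0,0,0,0],[-0.96,-0.07,0,0,0,0],[-0.96,-0.07,0,0,0,0],[-0.96,-0.07,0,0,0,0],[-0.96,-0.07,0,0,0,0],[-0.96,-0.07,0,0,0,0],[-0.96,-0.07,0,0,0,0],[-0.96,-0.07,0,0,0,0],[-0.96,-0.07,0,0,0,0],[-0.96,-0.07,0,0,0,0],[-0.96,-0.07,0,0,0,0],[-0.96,-0.07,0,0,0,0],[-0.96,-0.07,0,0,0,0],[0,0,0,0,0,0],[0,0,0,0,0,0],[0,0,0,0,0,0]]]}}

```text
t: 5.15
position: [0.502, -0.1845, 0.2475]
tcp_rot: [0.741, 0.672, 0.0, -0.0]
force: [-0.0, -0.3, -1.0]
gripper_width: 0.0599
finger_force: 0.0
```

```bash
python3 -c "
from look import *
go('rod',ROD,.022,[.490,-.200,1.478],'w2')
for i in range(5):
  camera('wrist'); print(np.round(get_obs()['position'],4),np.round(get_obs()['tcp_rot'],4))"
```

```text
pred at [197.40072918 271.28365524] [(array([200., 124.]), 0.68, 3091), (array([194., 275.]), 0.58, 3323), (array([190., 400.]), 0.25, 4270)]
rod [ 0.49   -0.2001  1.4715] 0.033
5.3 [ 0.502  -0.1842  0.2475] [ 7.407e-01  6.718e-01  0.000e+00 -1.000e-04] [-0.65 -0.24  0.76] 0.060142349683284434
[ 0.502  -0.1844  0.2475] [ 7.408e-01  6.717e-01  0.000e+00 -1.000e-04]
[ 0.5019 -0.1847  0.2475] [ 7.409e-01  6.716e-01  0.000e+00 -1.000e-04]
[ 0.5018 -0.1849  0.2476] [ 0.7411  0.6714  0.     -0.    ]
[ 0.5017 -0.1851  0.2475] [ 0.7412  0.6713  0.     -0.    ]
[ 0.5017 -0.1853  0.2476] [ 0.7413  0.6712  0.     -0.    ]
```

View pics/w2.png

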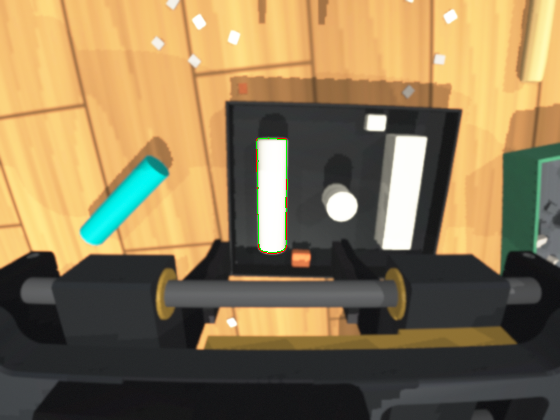

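The overlay sits on the pale rod (row 194, column 275) inside the tray, with the turquoise decoy outside it on the left. I'll descend to above it, then check the alignment.

Call:
{"api": "play_rows", "payload": {"moves": [[[-0.3,-0.2,0.8,0,0,0],[-0.2,-0.2,0.8,0,0,0],[0,0,0.8,0,0,0],[0,0,0.8,0,0,0],[0,0,0.8,0,0,0],[0,0,0.8,0,0,0],[0,0,0.8,0,0,0],[0,0,0.4,0,0,0],[0,0,0,0,0,0],[0,0,0,0,0,0],[0,0,0,0,0,0],[0,0,0,0,0,0],[0,0,0,0,0,0],[0,0,0,0,0,0],[0,0,0,0,0,0],[0,0,0,0,0,0],[0,0,0,0,0,0],[0,0,0,0,0,0]]]}}

```text
t: 7.05
position: [0.4904, -0.1971, 0.0976]
tcp_rot: [0.742, 0.671, 0.0, 0.0]
force: [-0.4, -0.2, 0.4]
gripper_width: 0.06
finger_force: 0.0
```

```bash
python3 -c "
from look import *
go('rod',ROD,.022,[.490,-.200,1.4715],'w3')"
```

```text
pred at [233.50586995 278.91442821] [(array([209., 282.]), 0.96, 7417), (array([211.,  61.]), 0.64, 5338)]
rod [ 0.4905 -0.2002  1.4699] 0.202
7.2 [ 0.4903 -0.1971  0.0976] [ 0.7415  0.671  -0.     -0.    ] [-0.23 -0.37 -0.33] 0.06002428633587964
```

Call:
{"api": "play_rows", "payload": {"moves": [[[-0.12,0,0.5,0,0,0],[0,0,0.5,0,0,0],[0,0,0.5,0,0,0],[0,0,0.5,0,0,0],[0,0,0.4,0,0,0],[0,0,0.2,0,0,0],[0,0,0,0,0,0],[0,0,0,0,0,0],[0,0,0,0,0,0]]]}}

```text
t: 7.95
position: [0.4904, -0.2004, 0.033]
tcp_rot: [0.742, 0.671, 0.0, 0.0]
force: [-1.0, 0.5, 0.1]
gripper_width: 0.0601
finger_force: 0.0
```

Call:
{"api": "play_rows", "payload": {"moves": [[[0,0,0,0,0,0],[0,0,0,0,0,0],[0,0,0,0,0,0],[0,0,0,0,0,0],[0,0,0,0,0,0],[0,0,0,0,0,0],[0,0,0,0,0,0],[0,0,0,0,0,0],[0,0,0,0,0,0],[0,0,0,0,0,0]]], "hand": 0.2, "newtons": 40}}

```text
t: 8.78
position: [0.4901, -0.2001, 0.0327]
tcp_rot: [0.742, 0.671, 0.0, -0.0]
force: [-2.1, 1.3, 4.5]
gripper_width: 0.035
finger_force: 40.0
```

Call:
{"api": "play_rows", "payload": {"moves": [[[0,0,-0.3,0,0,0],[0,0,-0.6,0,0,0],[0,0,-0.7,0,0,0],[0,0,-0.7,0,0,0],[0,0,-0.7,0,0,0],[0,0,-0.7,0,0,0],[0,0,-0.7,0,0,0],[0,0,-0.6,0,0,0],[0,0,0,0,0,0],[0,0,0,0,0,0],[0,0,0,0,0,0],[0,0,0,0,0,0]]]}}

```text
t: 9.78
position: [0.4893, -0.1999, 0.1564]
tcp_rot: [0.742, 0.671, -0.001, -0.001]
force: [0.2, 0.1, -4.4]
gripper_width: 0.0351
finger_force: 40.0
```

Call:
{"api": "play_rows", "payload": {"moves": [[[0.3,0.03,0,0,0,0],[0.6,0.06,0,0,0,0],[0.9,0.06,0,0,0,0],[0.9,0.06,0,0,0,0],[0.9,0.06,0,0,0,0],[0.9,0.06,0,0,0,0],[0.9,0.06,0,0,0,0],[0.9,0.06,0,0,0,0],[0.9,0.06,0,0,0,0],[0.9,0.06,0,0,0,0],[0.9,0.06,0,0,0,0],[0.9,0.06,0,0,0,0],[0.9,0.06,0,0,0,0],[0.9,0.06,0,0,0,0],[0.9,0.06,0,0,0,0],[0.9,0.06,0,0,0,0],[0.9,0.06,0,0,0,0],[0.9,0.06,0,0,0,0],[0.7,0.06,0,0,0,0],[0.4,0.03,0,0,0,0]]]}}

```text
t: 11.45
position: [0.5587, 0.2081, 0.1567]
tcp_rot: [0.741, 0.672, -0.0, -0.0]
force: [0.6, 0.2, -4.0]
gripper_width: 0.0353
finger_force: 40.0
```

Call:
{"api": "play_rows", "payload": {"moves": [[[0,0,0,0,0,0],[0,0,0,0,0,0],[0,0,0,0,0,0],[0,0,0,0,0,0],[0,0,0,0,0,0],[0,0,0,0,0,0],[0,0,0,0,0,0],[0,0,0,0,0,0],[0,0,0,0,0,0],[0,0,0,0,0,0],[0,0,0,0,0,0],[0,0,0,0,0,0],[0,0,0,0,0,0],[0,0,0,0,0,0],[0,0,0,0,0,0],[0,0,0,0,0,0]]]}}

```text
t: 12.78
position: [0.5593, 0.205, 0.1575]
tcp_rot: [0.741, 0.671, -0.0, 0.0]
force: [0.7, 0.2, -2.4]
gripper_width: 0.0355
finger_force: 40.0
```

```bash
python3 - <<'E'
from h import *
D={}
o=get_obs(); print(round(o["t"],2),np.round(o["position"],4),np.round(o["tcp_rot"],4),2*np.arctan2(o["tcp_rot"][1],o["tcp_rot"][0]),np.round(o["force"],2))
D=camera("wrist")
im=D["img"].copy()
for q,M,z,p in(("rod",ROD,o["position"][2]-.0105,[o["position"][0],o["position"][1],1.4715]),("cradle",CR,0,[.5611,.2049,1.487])):
    s=(sil(D,place(M,p,z))>.5).astype(np.uint8)
    cv2.drawContours(im,cv2.findContours(s,0,2)[0],-1,(255,0,0) if q=="rod" else (0,255,0),1)
    for r in trace("wrist",q): print(q,np.round(r["at"]),round(r["confidence"],2),r["pixels"].sum())
cv2.imwrite("pics/w4.png",im[:,:,::-1])
E
```

```text
12.78 [0.5593 0.205  0.1575] [ 0.7415  0.671  -0.      0.    ] 1.4709915557456534 [ 0.7   0.23 -2.43]
rod [220. 281.] 0.55 11704
cradle [192.  96.] 0.59 14370
cradle [138. 285.] 0.58 6208
```

View pics/w4.png

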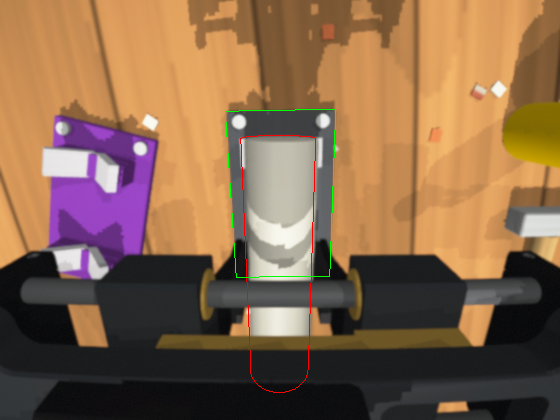

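The rod is held over the grey cradle: far end near (137,280), both predicted outlines aligned within about 2 mm, purple cradle well to the left. I'll correct the small yaw and sideways errors, then lower to 10 mm above the seat.

Call:
{"api": "play_rows", "payload": {"moves": [[[0,0.07,0.4,0,0,-0.2],[0,0,0.6,0,0,0],[0,0,0.6,0,0,0],[0,0,0.6,0,0,0],[0,0,0.6,0,0,0],[0,0,0.5,0,0,0],[0,0,0.3,0,0,0],[0,0,0,0,0,0],[0,0,0,0,0,0],[0,0,0,0,0,0],[0,0,0,0,0,0],[0,0,0,0,0,0],[0,0,0,0,0,0],[0,0,0,0,0,0],[0,0,0,0,0,0],[0,0,0,0,0,0],[0,0,0,0,0,0],[0,0,0,0,0,0]]]}}

```text
t: 14.43
position: [0.561, 0.2048, 0.0676]
tcp_rot: [0.736, 0.677, -0.0, 0.0]
force: [-0.8, 0.7, -3.2]
gripper_width: 0.035
finger_force: 40.0
```

```bash
python3 - <<'E'
from h import *
o=get_obs(); print(round(o["t"],2),np.round(o["position"],4),2*np.arctan2(o["tcp_rot"][1],o["tcp_rot"][0]),np.round(o["force"],2),np.round(o["moment"],2))
P=o["position"]; ims=[]
for c,at in(("scene",(228,355)),("side",(178,301))):
    d=camera(c); im=d["img"].copy()
    for p,z,M,col in(([P[0],P[1],1.487],P[2]-.0107,ROD,(255,0,0)),([.5611,.2049,1.487],0,CR,(0,255,0))):
        s=(sil(d,place(M,p,z))>.5).astype(np.uint8); cv2.drawContours(im,cv2.findContours(s,0,2)[0],-1,col,1)
    for r in trace(c,"rod"): print(c,np.round(r["at"]),round(r["confidence"],2),r["pixels"].sum())
    ims.append(cv2.resize(im[at[0]-60:at[0]+60,at[1]-80:at[1]+80],(400,300),interpolation=cv2.INTER_CUBIC))
cv2.imwrite("pics/c5.png",np.hstack(ims)[:,:,::-1])
E
```

```text
14.43 [0.561  0.2048 0.0676] 1.4869972998352872 [-0.76  0.73 -3.21] [-0.08  0.05 -0.  ]
scene [191. 230.] 0.86 364
scene [224. 342.] 0.69 232
scene [241. 225.] 0.35 4029
scene [254. 247.] 0.28 37
side [172. 304.] 0.61 261
side [270. 227.] 0.61 514
side [190. 302.] 0.37 658
```

View pics/c5.png

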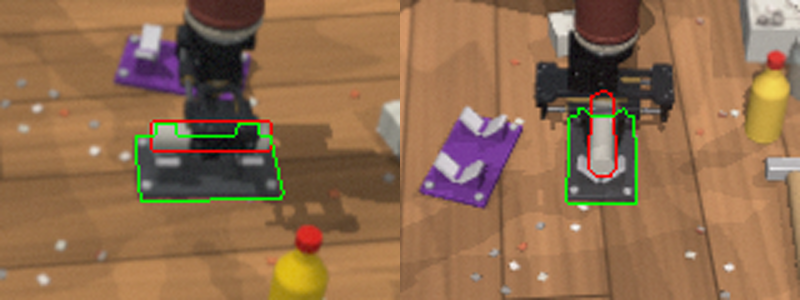

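Both views show the rod level, over the V and centred on both yokes. I'll lower it slowly.

Call:
{"api": "play_rows", "payload": {"moves": [[[0,0,0.06,0,0,0],[0,0,0.06,0,0,0],[0,0,0.06,0,0,0],[0,0,0.06,0,0,0],[0,0,0.06,0,0,0],[0,0,0.06,0,0,0],[0,0,0,0,0,0],[0,0,0,0,0,0],[0,0,0,0,0,0],[0,0,0,0,0,0],[0,0,0,0,0,0],[0,0,0,0,0,0]]]}}

```text
t: 15.63
position: [0.561, 0.2048, 0.0586]
tcp_rot: [0.736, 0.677, 0.0, 0.0]
force: [-0.7, -0.3, -3.5]
gripper_width: 0.035
finger_force: 40.0
```

Call:
{"api": "play_rows", "payload": {"moves": [[[0,0,0.03,0,0,0],[0,0,0.03,0,0,0],[0,0,0.03,0,0,0],[0,0,0,0,0,0],[0,0,0,0,0,0],[0,0,0,0,0,0],[0,0,0,0,0,0],[0,0,0,0,0,0],[0,0,0,0,0,0]]]}}

```text
t: 16.38
position: [0.561, 0.2049, 0.0568]
tcp_rot: [0.736, 0.677, 0.0, -0.0]
force: [-3.9, -1.9, 5.8]
gripper_width: 0.035
finger_force: 40.0
```

Contact made. Part of the force is sideways (−x), so I'll shift slightly that way to even out the flanks.

Call:
{"api": "play_rows", "payload": {"moves": [[[0,-0.02,0,0,0,0],[0,0,0,0,0,0],[0,0,0,0,0,0],[0,0,0,0,0,0],[0,0,0,0,0,0],[0,0,0,0,0,0]]]}}

```text
t: 16.88
position: [0.5606, 0.205, 0.0564]
tcp_rot: [0.736, 0.677, 0.0, 0.0]
force: [-2.0, 0.3, 3.2]
gripper_width: 0.0354
finger_force: 40.0
```

```bash
python3 - <<'E'
from h import *
for i in range(5):
    o=get_obs(); print(round(o["t"],2),np.round(o["position"],4),np.round(o["force"],2),np.round(o["moment"],2)); camera("side")
E
```

```text
16.88 [0.5606 0.205  0.0564] [-2.02  0.32  3.25] [-0.14  0.41  0.04]
16.93 [0.5606 0.205  0.0564] [-2.09  0.07  3.3 ] [-0.09  0.45 -0.02]
16.98 [0.5606 0.205  0.0564] [-2.17 -0.89  4.08] [-0.16  0.44 -0.07]
17.03 [0.5606 0.2049 0.0564] [-2.32  0.5   4.09] [-0.09  0.44 -0.08]
17.08 [0.5606 0.2049 0.0564] [-1.63 -0.28  4.2 ] [-0.09  0.46  0.02]
```

Call:
{"api": "play_rows", "payload": {"moves": [[[0,-0.02,0,0,0,0],[0,0,0,0,0,0],[0,0,0,0,0,0],[0,0,0,0,0,0],[0,0,0,0,0,0],[0,0,0,0,0,0]]]}}

```text
t: 17.63
position: [0.5602, 0.2049, 0.0562]
tcp_rot: [0.736, 0.677, 0.0, 0.0]
force: [2.3, 0.4, -2.1]
gripper_width: 0.0351
finger_force: 40.0
```

Call:
{"api": "play_rows", "payload": {"moves": [[[0,0,0.02,0,0,0],[0,0,0,0,0,0],[0,0,0,0,0,0],[0,0,0,0,0,0],[0,0,0,0,0,0],[0,0,0,0,0,0]]]}}

```text
t: 18.13
position: [0.5603, 0.2049, 0.0561]
tcp_rot: [0.736, 0.677, 0.0, 0.0]
force: [1.3, -0.5, 5.4]
gripper_width: 0.0352
finger_force: 40.0
```

Call:
{"api": "play_rows", "payload": {"moves": [[[0,0.004,0.015,0,0,0],[0,0,0,0,0,0],[0,0,0,0,0,0],[0,0,0,0,0,0],[0,0,0,0,0,0],[0,0,0,0,0,0],[0,0,0,0,0,0],[0,0,0,0,0,0]]]}}

```text
t: 18.8
position: [0.5603, 0.2049, 0.0561]
tcp_rot: [0.736, 0.677, 0.0, -0.0]
force: [-1.3, -0.8, 10.0]
gripper_width: 0.0351
finger_force: 40.0
```

```bash
python3 - <<'E'
from h import *
for i in range(8):
    o=get_obs(); print(round(o["t"],2),np.round(o["position"],4),np.round(o["force"],2),np.round(o["moment"],2)); camera("side")
E
```

```text
18.8 [0.5603 0.2049 0.0561] [-1.34 -0.8  10.03] [-0.3   0.39  0.07]
18.85 [0.5603 0.2049 0.0561] [-1.16 -1.47  9.2 ] [-0.34  0.37  0.07]
18.9 [0.5603 0.2049 0.0561] [-1.35 -0.95  9.14] [-0.33  0.35  0.08]
18.95 [0.5603 0.2049 0.0561] [-1.85 -0.93  9.04] [-0.27  0.3   0.09]
19.0 [0.5603 0.2049 0.0561] [-1.22 -0.84 10.35] [-0.36  0.32  0.05]
19.05 [0.5603 0.2049 0.0561] [-1.54 -0.99  8.37] [-0.34  0.37  0.04]
19.1 [0.5603 0.2049 0.0561] [-1.   -1.63 10.03] [-0.35  0.33  0.04]
19.15 [0.5603 0.2049 0.0561] [-0.21 -1.41 10.18] [-0.33  0.35  0.11]
```

Push is steady at about 10 N and nearly balanced sideways. The TCP height of 0.0561 m matches the predicted home height of 0.0562 m. Handing in while holding.

```bash
python3 -c "
from plant import *
print(hand_in())"
```

```text
the job is handed in; nothing more can be done
None
```

The marble rod is lying in the V of the grey cradle, centred over both yokes. I handed the job in at about 19 s with the gripper still holding it and pressing down with about 10 N; the hand-in returned no verdict.

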